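# Fill the table caddies with salt and spice

## Task

Get the two wooden table caddies ready for service: each still has its pepper shaker, so stand one salt shaker and one slim red-capped spice jar upright in the two empty wells of each caddy. Lower them in and let go, do not drop them, and leave the caddies, the pepper, the jam jar and the sugar pourer standing where they are.

Things in the scene. Friction and masses are not known exactly. Their poses are not given: they have to be found in the camera images.
- salt_1: Slim round glass shaker with a domed grey metal cap, white salt seen through the glass, 42 mm across, 94 mm tall (glass body up to 74 mm, cap of nearly the same width above), about 0.14 kg, loose. Origin at the centre of its underside, z up. Stands on the counter; can be gripped round the upper glass or the cap from any side. One goes into each caddy.
- salt_2: Slim round glass shaker with a domed grey metal cap, white salt seen through the glass, 42 mm across, 94 mm tall (glass body up to 74 mm, cap of nearly the same width above), about 0.14 kg, loose. Origin at the centre of its underside, z up. Stands on the counter; can be gripped round the upper glass or the cap from any side. One goes into each caddy.
- spice_1: Slim spice jar with a bright red cap and a red and cream label, 45 mm across, 106 mm tall (the cap is the top 21 mm), about 0.11 kg, standing loose on the counter. Origin at the centre of its underside, z up. Can be gripped round the body or the cap from any side. One goes into each caddy.
- spice_2: Slim spice jar with a bright red cap and a red and cream label, 45 mm across, 106 mm tall (the cap is the top 21 mm), about 0.11 kg, standing loose on the counter. Origin at the centre of its underside, z up. Can be gripped round the body or the cap from any side. One goes into each caddy.
- caddy_dark: Caddy of dark brown wood, 218 mm along y, 76 along x, 0.9 kg, loose. Three square wells along y, 62 mm inside, centres at y = -67, 0, +67 mm, x = 0. Origin: centre of the underside, z up. Well floor at z = 8 mm; side walls and 5 mm dividers rise to 32 mm; end boards with a hand hole to 74 mm. A pepper shaker stands in the end well at y = +67 mm; the other two wells are empty.
- caddy_light: Caddy of light wood, 218 mm along y, 76 along x, 0.9 kg, loose. Three square wells along y, 62 mm inside, centres at y = -67, 0, +67 mm, x = 0. Origin: centre of the underside, z up. Well floor at z = 8 mm; side walls and 5 mm dividers rise to 32 mm; end boards with a hand hole to 74 mm. A pepper shaker stands in the middle well; the other two wells are empty.
- pepper_1: Slim round glass shaker with a domed grey metal cap, brown pepper seen through the glass, 42 mm across, 94 mm tall (glass body up to 74 mm, cap of nearly the same width above), about 0.14 kg, loose. Origin at the centre of its underside, z up. Stands in the +y end well of the dark caddy and stays there.
- pepper_2: Slim round glass shaker with a domed grey metal cap, brown pepper seen through the glass, 42 mm across, 94 mm tall (glass body up to 74 mm, cap of nearly the same width above), about 0.14 kg, loose. Origin at the centre of its underside, z up. Stands in the middle well of the light caddy and stays there.
- jam: Squat jam jar with a wide red lid and red filling, larger than the spice jars: 63 mm across, 85 mm tall, standing on the counter. Origin at the centre of its underside, z up. Not to be disturbed.
- sugar: Glass sugar pourer with a grey metal top and white filling, larger than the salt shakers: 68 mm across, 142 mm tall, standing on the counter. Origin at the centre of its underside, z up. Not to be disturbed.

How it is judged:
At the end, for the whole second after the job is handed in: Each caddy holds one salt shaker and one spice jar, each on the floor of a well (within 13 mm of the row's centre line, base 3 to 13 mm above the caddy's underside), upright within 0.1 rad, released, at rest; both peppers upright in their own wells, within 20 mm of the centre along the row ((((x of salt_1 in the frame of caddy_dark between -0.013 and 0.013 m and y of salt_1 in the frame of caddy_dark between -0.08 and 0.08 m and z of salt_1 in the frame of caddy_dark between 0.003 and 0.013 m) and (x of salt_2 in the frame of caddy_light between -0.013 and 0.013 m and y of salt_2 in the frame of caddy_light between -0.08 and 0.08 m and z of salt_2 in the frame of caddy_light between 0.003 and 0.013 m)) or ((x of salt_1 in the frame of caddy_light between -0.013 and 0.013 m and y of salt_1 in the frame of caddy_light between -0.08 and 0.08 m and z of salt_1 in the frame of caddy_light between 0.003 and 0.013 m) and (x of salt_2 in the frame of caddy_dark between -0.013 and 0.013 m and y of salt_2 in the frame of caddy_dark between -0.08 and 0.08 m and z of salt_2 in the frame of caddy_dark between 0.003 and 0.013 m))) and (((x of spice_1 in the frame of caddy_dark between -0.013 and 0.013 m and y of spice_1 in the frame of caddy_dark between -0.08 and 0.08 m and z of spice_1 in the frame of caddy_dark between 0.003 and 0.013 m) and (x of spice_2 in the frame of caddy_light between -0.013 and 0.013 m and y of spice_2 in the frame of caddy_light between -0.08 and 0.08 m and z of spice_2 in the frame of caddy_light between 0.003 and 0.013 m)) or ((x of spice_1 in the frame of caddy_light between -0.013 and 0.013 m and y of spice_1 in the frame of caddy_light between -0.08 and 0.08 m and z of spice_1 in the frame of caddy_light between 0.003 and 0.013 m) and (x of spice_2 in the frame of caddy_dark between -0.013 and 0.013 m and y of spice_2 in the frame of caddy_dark between -0.08 and 0.08 m and z of spice_2 in the frame of caddy_dark between 0.003 and 0.013 m))) and linear speed of each of salt_1, salt_2, spice_1, spice_2 below 0.02 m/s and angle between each of salt_1, salt_2, spice_1, spice_2, pepper_1, pepper_2's own z axis and vertical below 0.1 rad and contact force between each of salt_1, salt_2, spice_1, spice_2 and the fingers below 0.1 N and y of pepper_1 in the frame of caddy_dark between 0.047 and 0.087 m and z of pepper_1 in the frame of caddy_dark below 0.013 m and y of pepper_2 in the frame of caddy_light between -0.02 and 0.02 m and z of pepper_2 in the frame of caddy_light below 0.013 m); the robot touches nothing.
It fails at once if a pepper shaker is shifted by more than 30 mm or knocked over (distance of any of pepper_1, pepper_2 from where it was at the start of the episode above 0.03 m or angle between any of pepper_1, pepper_2's own z axis and vertical above 0.4 rad).
It fails at once if the sugar pourer or the jam jar is shifted by more than 30 mm or knocked over (distance of any of sugar, jam from where it was at the start of the episode above 0.03 m or angle between any of sugar, jam's own z axis and vertical above 0.4 rad).
It fails at once if a caddy is shifted by more than 30 mm or knocked over (distance of any of caddy_dark, caddy_light from where it was at the start of the episode above 0.03 m or angle between any of caddy_dark, caddy_light's own z axis and vertical above 0.4 rad).
It fails at once if a salt shaker or spice jar is dropped (moves faster than 0.7 m/s while out of the fingers, a fall of some 25 mm) ((linear speed of salt_1 above 0.7 m/s and contact force between salt_1 and the fingers below 0.05 N) or (linear speed of salt_2 above 0.7 m/s and contact force between salt_2 and the fingers below 0.05 N) or (linear speed of spice_1 above 0.7 m/s and contact force between spice_1 and the fingers below 0.05 N) or (linear speed of spice_2 above 0.7 m/s and contact force between spice_2 and the fingers below 0.05 N)).
It also fails if it takes over 120 s, if anything falls off the work surface, if the arm or the gripper's body presses on something with over 40 N, if the wrist force passes 120 N, or if a joint passes its speed limit or range.

## Robot

A 6-joint arm with a two-finger parallel gripper is mounted at the origin on a cart in front of the work surface, level with it; the furniture and walls round the work are solid. World frame = base frame: x ahead of the robot, y to its left, z up, the work surface at z = 0. Lengths are in m, angles in rad, forces in N, time in s.
With the tool pointing down it reaches from about 0.275 to 0.725 m from the base axis. Payload 15.9 kg.
Tool frame: the origin (TCP) lies at the very end of the fingers, on their centre line; the grasp point (between the pads) lies 19 mm behind it (hold_point_z is the distance from the TCP to the grasp point, in m); z points along the fingers, y is the line along which they close (so a half turn about z gives the same grasp; the last joint's range is limited). The gripper opens to 85 mm and grips with 20 to 120 N. Pads are 22 mm wide; open, the fingers measure 114 mm over their backs; the gripper's body (76 mm by 85 mm) begins 54 mm behind the grasp point. The pads swing forward as they close: fully open they stand 13 mm farther back than shut.
Start: joints at [-1.302, 0.213, -0.034, 1.323, 0, 1.571], TCP at [0.133, -0.482, 0.192] pointing down, gripper open.
Joint ranges: [-2.98, 2.98], [-0.74, 1.72], [-1.14, 1.35], [-2.1, 2.04], [-1.57, 1.44], [-3.14, 3.14]. Speed limits (rad/s): [1.89, 1.89, 2.39, 2.57, 3.14, 3.14].

## Interface

Orientations are given as a unit quaternion [w, x, y, z].
In Python, from station import * gives the robot as it stands. The module is installed in compiled form; this text tells all that it offers.
- The arm moves only by the tool jog_arm, never from a script. Its argument "commands" is one flat list of numbers, 6 for each row, row after row: the shift along the tool's x, y, z normalised to -1 to 1, where 1 is 0.2 m, then the turn, a rotation vector about the tool's x, y, z normalised to -1 to 1, where 1 is 360 degrees. In form: [tx, ty, tz, ax, ay, az, tx, ty, tz, ax, ay, az, ...]. A call has 1 to 10 rows; each row is the pose to reach, as a shift and turn from the pose commanded when the call began, along the tool's axes at that moment, turning the shorter way round; what a row does not reach only later rows make up. A row lasts 1/8 s, in which the tool goes at most 62.5 mm and 10.7 degrees, less where a joint would pass 70% of its speed; a pose out of reach is approached as far as the arm can. A call with a number of a shift or a turn outside -1 to 1 is refused whole. A call with a gripper value outside its range is refused whole. "gripper" is the closure, from 0 (fully open) to 1 (shut), set as the call begins (left out, the last holds). The fingers move at their own pace and stop on an object; the grip force is fixed at half the most. Time passes only in rows, so rows that repeat a pose let the fingers close. It gives the time, the measured TCP pose, the force, the opening and the grip force at its end, in the units of the state.
- get_obs(): the state, without advancing time (a new reading comes with each control period).
- camera(name): name is "scene" or "side" or "wrist"; returns a dict with "frame" (480x640x3 uint8, blue, green, red), "range_z" (480x640 float32, m along the optical axis (not along the pixel's ray), 0 where there is no reading), "fx", "fy", "cx", "cy" (pixels), "distortion" ([k1, k2, p1, p2, k3] as OpenCV has them; the pictures are not rectified), "camera_from_world" (4x4, takes a point from world to camera coordinates); the wrist camera has in their place "hand_eye" (4x4, takes a point from camera to tool coordinates, whose origin is the TCP and whose axes are the flange's). Camera axes: x right, y down, z forward; pixel columns grow to the right and rows downward; lengths in m; the calibration is good to about 2 mm. A picture is of the moment at which its call begins: read the wrist's pose just before it.
- close_job(): hands the job in; it is judged then, once.
The state is a dict: "clock": time; "joint_pos": joint angles; "qvel": joint speeds; "joint_efforts": joint torques, N m; "tool_pos": TCP position; "tcp_rot": TCP orientation; "ft_force": force on the tool from outside, world axes, zero at the start; "wrist_torque": the same for the moment, N m; "opening": finger opening in m; "grip_force": force on a finger pad.
Only numpy, scipy, OpenCV 4.12 (cv2) and the standard library are available. Lean on these libraries where they do the work, as an engineer would, in place of code of your own. Each camera call takes 0.05 s, during which the arm holds its last target. There are 200 camera calls.

## Working session

There is one attempt and no reset: what is moved stays moved. The work goes in short steps, Python scripts to look and compute and a tool call to move; the robot and the scene stay as the last step left them, time stands still between calls to the robot, and variables do not carry over. Pictures are saved under pics/ and viewed, at most 14 in all, crops included, and the job is handed in when it is done.

Besides the shell and the picture viewer there is one more tool, called after ">>>" as name(argument=value, ...) on one line, values as JSON. jog_arm: Moves the arm, as the interface text tells. Scaled input: -1 to 1 covers 0.2 m each way for a shift and 360 degrees each way for a turn. Its arguments: {"type":"object","properties":{"commands":{"type":"array","items":{"type":"number"}},"gripper":{"type":"number"}},"required":["commands"]}

```bash
mkdir -p pics; python3 - <<'E'
from station import *
import cv2,numpy as np
o=get_obs();print({k:np.round(v,4).tolist() for k,v in o.items()})
for n in("scene","side"):
    c=camera(n);cv2.imwrite(f"pics/{n}0.png",c["frame"]);np.savez(f"{n}0.npz",**c)
    print(n,c["fx"],c["fy"],c["cx"],c["cy"],c["distortion"],np.round(c["camera_from_world"],3).tolist())
E
```

```text
{'clock': 0.0, 'joint_pos': [-1.302, 0.2133, -0.035, 1.3235, 0.0, 1.5708], 'qvel': [-0.0002, -0.0005, 0.0009, 0.0008, -0.0006, -0.0002], 'joint_efforts': [0.0036, -68.6148, 48.7119, 0.0174, 0.0002, -0.0], 'tool_pos': [0.1327, -0.4817, 0.1911], 'tcp_rot': [-0.0005, 0.991, 0.134, -0.0001], 'ft_force': [0.8506, -1.1828, 0.2515], 'wrist_torque': [-0.0215, 0.1078, -0.0442], 'grip_force': 0.0, 'opening': 0.0855}
scene 496.96688689106105 496.96688689106105 317.7844472944905 239.28745218349857 [0.00330274 0.         0.         0.         0.        ] [[0.581, -0.814, 0.011, -0.373], [-0.34, -0.255, -0.905, 0.205], [0.74, 0.522, -0.425, 0.994], [0.0, 0.0, 0.0, 1.0]]
side 434.636505879199 434.636505879199 323.55127459791606 238.5920864081922 [-0.09498665  0.          0.          0.          0.        ] [[0.999, -0.041, 0.002, -0.549], [-0.025, -0.641, -0.767, -0.002], [0.033, 0.767, -0.641, 1.058], [0.0, 0.0, 0.0, 1.0]]
```

View pics/scene0.png

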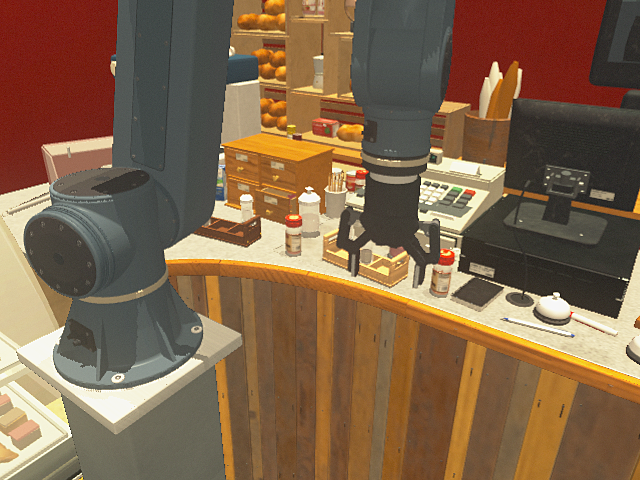

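View pics/side0.png

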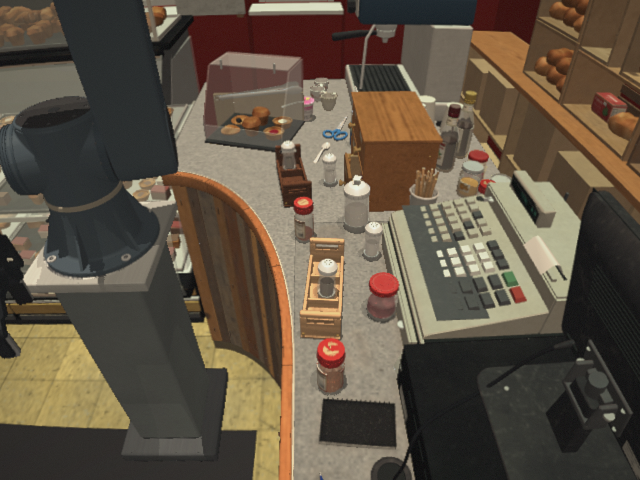

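Scene view: the gripper partly hides the light caddy (~365,262); spice jars at (293,235) and (442,275). Side view: dark caddy (293,178), light caddy (323,290), salts (330,168) and (372,240), spices (303,218) and (331,365), sugar (356,203), jam (382,296). Next, a height map from both depth images.

```bash
cat > h.py <<'E'
import numpy as np,cv2
from scipy.spatial.transform import Rotation as R
def cloud(c,T):  # T: world from camera
    v,u=np.mgrid[0:480,0:640]
    K=np.array([[c["fx"],0,c["cx"]],[0,c["fy"],c["cy"]],[0,0,1]],float)
    n=cv2.undistortPoints(np.stack([u.ravel(),v.ravel()],1).astype(np.float64)[:,None],K,np.array(c["distortion"])).reshape(-1,2)
    z=np.asarray(c["range_z"],float).ravel()
    p=np.c_[n*z[:,None],z]@T[:3,:3].T+T[:3,3]
    p[z==0]=np.nan
    return p.reshape(480,640,3)
def rot(q): return R.from_quat([q[1],q[2],q[3],q[0]])
E
python3 - <<'E'
from h import *
acc=np.zeros((900,700,3),np.uint8);hm=np.full((450,350),-1.)
for n in("scene","side"):
    c=dict(np.load(f"{n}0.npz"));P=cloud(c,np.linalg.inv(c["camera_from_world"]));np.save(n+"P.npy",P)
    p=P.reshape(-1,3);col=c["frame"].reshape(-1,3)
    # x 0.15..0.85 -> rows up, y -0.6..0.6
    if n=="side":
      for nm,(u,v) in dict(pep1=(289,146),salt_far=(330,157),spice_far=(303,203),sugar=(356,184),salt_near=(372,228),pep2=(327,265),jam=(382,284),spice_near=(331,348),caddyD_nearend=(296,190),caddyL_near=(322,318),counter=(340,130)).items():
        print(nm,np.round(P[v-1:v+2,u-1:u+2].reshape(-1,3).mean(0),3))
    o=get=np.argsort(p[:,2])
    p=p[o];col=col[o]
    m=(p[:,2]>-.03)&(p[:,2]<.16)&(p[:,0]>.2)&(p[:,0]<.8)&(abs(p[:,1])<.6)
    I=np.zeros((600,1200//2*2,3),np.uint8)
    I=np.zeros((600,800,3),np.uint8)
    u=((.45-p[m,1])/1.0*800).astype(int)+0; v=((.85-p[m,0])*800).astype(int)
    k=(u>=0)&(u<800)&(v>=0)&(v<600)
    for du in(0,1):
      for dv in (0,1):
        I[np.clip(v[k]+dv,0,599),np.clip(u[k]+du,0,799)]=col[m][k]
    cv2.imwrite(f"pics/top_{n}.png",I)
E
```

```text
pep1 [0.463 0.272 0.096]
salt_far [0.575 0.21  0.092]
spice_far [ 0.501 -0.025  0.107]
sugar [0.625 0.017 0.128]
salt_near [ 0.65  -0.103  0.092]
pep2 [ 0.546 -0.225  0.101]
jam [ 0.649 -0.265  0.085]
spice_near [ 0.543 -0.423  0.108]
caddyD_nearend [0.482 0.137 0.036]
caddyL_near [ 0.534 -0.31   0.046]
counter [0.63  0.559 0.003]
```

View pics/top_side.png

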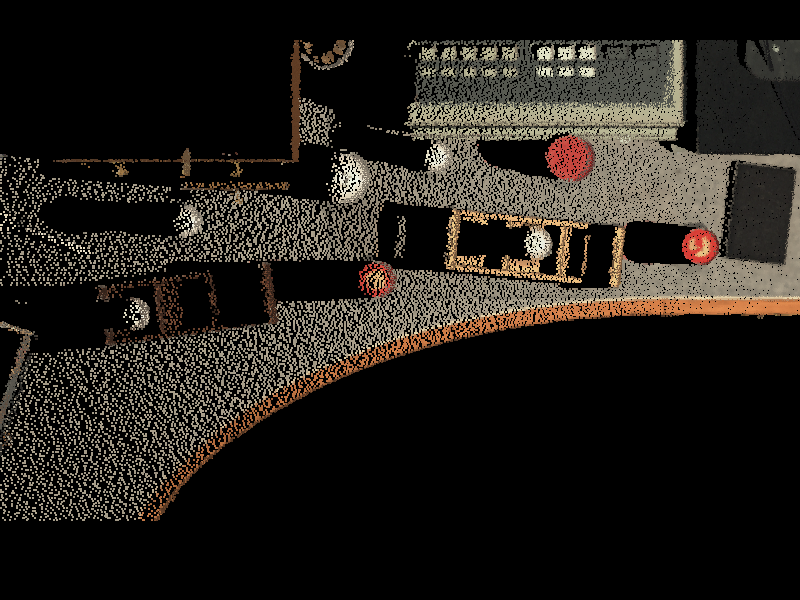

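The top-down map has everything clear: caddies near (190,305) and (535,248) px, and the salts, spices, jam and sugar separate. I'll get a fit from wrist views next, starting with a move to a raised viewpoint.

```bash
cat >> h.py <<'E'
def Rdown(psi):
    c,s=np.cos(np.radians(psi)),np.sin(np.radians(psi));return np.array([[c,s,0],[s,-c,0],[0,0,-1.]])
def plan(cur,psi,tgt,psi2):
    "normalised tool-frame shift and z turn from commanded pose (cur,psi deg) to (tgt,psi2)"
    d=Rdown(psi).T@(np.array(tgt)-cur)/.2
    print(np.round(d,3).tolist(),"az",round((psi-psi2)/360,4))
def state(o):
    M=rot(o["tcp_rot"]).as_matrix();print("t",round(o["clock"],2),"p",np.round(o["tool_pos"],4).tolist(),"psi",round(np.degrees(np.arctan2(M[1,0],M[0,0])),2),"tilt",round(np.degrees(np.arccos(-M[2,2])),2),"open",round(o["opening"],4))
E
python3 - <<'E'
from station import *
from h import *
o=get_obs();state(o);plan(o["tool_pos"],15.4,(.50,-.20,.40),90);print(o["joint_pos"])
E
```

```text
t 0.1 p [0.1327, -0.4817, 0.1912] psi 15.4 tilt 0.05 open 0.0855
[2.145, -0.87, -1.044] az -0.2072
[-1.30203121e+00  2.13296513e-01 -3.49504777e-02  1.32349881e+00
 -1.51606908e-05  1.57077511e+00]
```

>>> jog_arm(commands=[0,0,-0.3,0,0,0,0.2,-0.1,-0.6,0,0,0,0.5,-0.3,-0.9,0,0,0,0.8,-0.4,-1,0,0,0,1,-0.4,-1,0,0,0,1,-0.4,-1,0,0,0])

```text
clock: 0.85
tool_pos: [0.3067, -0.3504, 0.3921]
tcp_rot: [0.0, 0.991, 0.136, 0.0]
ft_force: [-1.6, -0.2, -0.2]
opening: 0.0853
grip_force: 0.0
```

>>> jog_arm(commands=[0.3,-0.1,0,0,0,0,0.6,-0.3,0,0,0,-0.03,0.9,-0.47,0,0,0,-0.06,1,-0.47,0,0,0,-0.09,1,-0.47,0,0,0,-0.12,1,-0.47,0,0,0,-0.15,1,-0.47,0,0,0,-0.18,1,-0.47,0,0,0,-0.207,1,-0.47,0,0,0,-0.207,1,-0.47,0,0,0,-0.207])

```text
clock: 2.1
tool_pos: [0.472, -0.2084, 0.3914]
tcp_rot: [-0.0, 0.709, 0.705, -0.0]
ft_force: [-0.4, 0.3, -0.1]
opening: 0.0852
grip_force: 0.0
```

```bash
python3 - <<'E'
from station import *
from h import *
o=get_obs();state(o);print(o["joint_pos"].round(2))
c=camera("wrist");print(c["hand_eye"].round(3).tolist());np.savez("w1.npz",**c,p=o["tool_pos"],q=o["tcp_rot"]);cv2.imwrite("pics/w1.png",c["frame"])
E
```

```text
t 2.1 p [0.472, -0.2084, 0.3914] psi 89.66 tilt 0.03 open 0.0852
[-0.42  0.34  0.66  1.89 -0.    1.16]
[[0.002, -0.958, -0.286, 0.072], [1.0, 0.001, 0.001, 0.0], [-0.0, -0.286, 0.958, -0.182], [0.0, 0.0, 0.0, 1.0]]
```

View pics/w1.png

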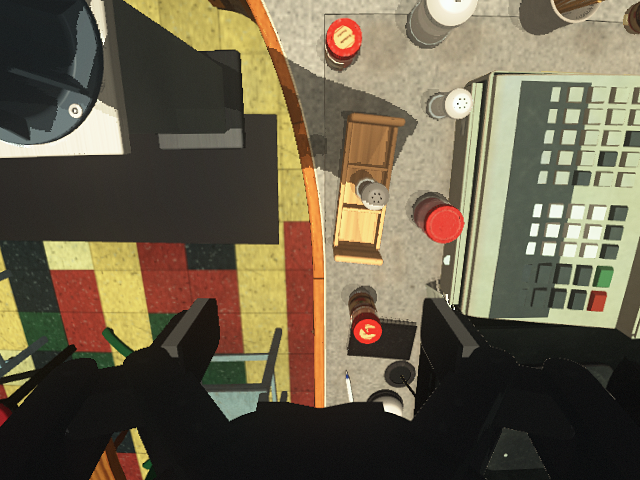

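Wrist view: light caddy with corners about (345,115)–(405,120)–(380,262)–(335,260), pepper (372,195), salt (458,103), jam (444,223), spices (343,38) and (367,330). I'll take the same view of the dark caddy.

>>> jog_arm(commands=[0.3,0,0,0,0,0,0.6,0,0,0,0,0,0.9,0,0,0,0,0,1,0,0,0,0,0])

```text
clock: 2.65
tool_pos: [0.4721, -0.0054, 0.3918]
tcp_rot: [-0.0, 0.708, 0.707, 0.0]
ft_force: [0.1, -1.7, 0.3]
opening: 0.0854
grip_force: 0.0
```

>>> jog_arm(commands=[0.3,0,0,0,0,0,0.6,0,0,0,0,0,0.8,0,0,0,0,0,0.8,0,0,0,0,0,0.8,0,0,0,0,0,0.8,0,0,0,0,0])

```text
clock: 3.4
tool_pos: [0.4728, 0.151, 0.3918]
tcp_rot: [0.0, 0.708, 0.706, 0.0]
ft_force: [-0.2, 0.8, -0.6]
opening: 0.0852
grip_force: 0.0
```

```bash
python3 - <<'E'
from station import *
from h import *
o=get_obs();state(o);print(o["joint_pos"].round(2))
c=camera("wrist");np.savez("w2.npz",**c,p=o["tool_pos"],q=o["tcp_rot"]);cv2.imwrite("pics/w2.png",c["frame"])
E
```

```text
t 3.4 p [0.4728, 0.151, 0.3918] psi 89.81 tilt 0.02 open 0.0852
[ 0.31  0.29  0.59  1.87 -0.    1.88]
```

View pics/w2.png

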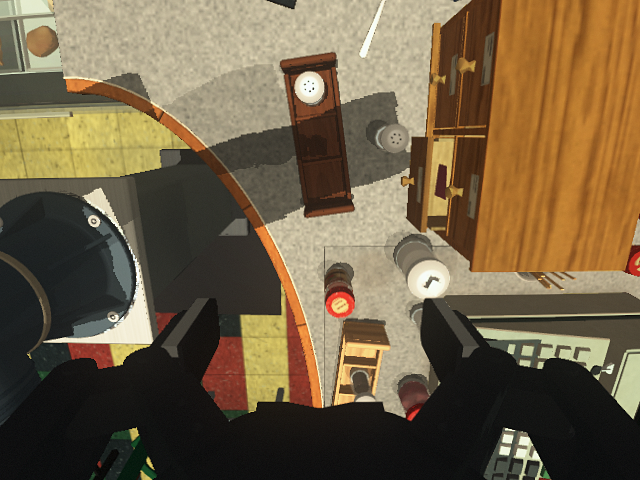

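Dark caddy spans (283,60)–(350,210) with pepper (310,87) in the far well; far salt (393,137) sits close to the drawer knobs (407,182); spice (340,300), sugar (430,278). Now the measurements.

```bash
cat > meas.py <<'E'
from h import *
def wcloud(f):
    c=dict(np.load(f));T=np.eye(4);T[:3,:3]=rot(c["q"]).as_matrix();T[:3,3]=c["p"]
    return cloud(c,T@c["hand_eye"]).reshape(-1,3)
W={f:wcloud(f+".npz") for f in("w1","w2")};W["side"]=np.load("sideP.npy").reshape(-1,3);W["scene"]=np.load("sceneP.npy").reshape(-1,3)
if __name__=="__main__":
  for nm,x,y,h,r in [("salt_far",.575,.215,.094,.021),("salt_near",.65,-.095,.094,.021),("spice_far",.501,-.02,.106,.0225),("spice_near",.543,-.415,.106,.0225),("pep1",.463,.277,.102,.021),("pep2",.546,-.22,.102,.021),("jam",.649,-.26,.085,.031),("sugar",.625,.02,.142,.034)]:
    for f,p in W.items():
        m=(np.hypot(p[:,0]-x,p[:,1]-y)<.045)&(p[:,2]>h-.03)&(p[:,2]<h+.02)
        q=p[m]
        if len(q)<60: continue
        zt=np.percentile(q[:,2],97); q=q[q[:,2]>zt-.018]
        (a,b),rr=cv2.minEnclosingCircle(q[:,:2].astype(np.float32))
        print(nm,f,len(q),"top",round(zt,4),"c",round(a,4),round(b,4),"r",round(rr,4))
  for nm,f,x,y in[("dark","w2",.475,.20),("dark","side",.475,.20),("light","w1",.54,-.22),("light","side",.54,-.22)]:
    p=W[f];m=(abs(p[:,0]-x)<.07)&(abs(p[:,1]-y)<.135)
    for lo,hi in((.066,.082),(.028,.038),(.004,.014)):
        q=p[m&(p[:,2]>lo)&(p[:,2]<hi)]
        print(nm,f,lo,len(q),[np.round(v,4).tolist() if not np.isscalar(v) else round(v,2) for v in cv2.minAreaRect(q[:,:2].astype(np.float32)*1000)], "zmed",np.median(q[:,2]).round(4))
E
python3 meas.py
```

```text
salt_far w2 753 top 0.0986 c 0.5875 0.2134 r 0.0331
salt_far side 125 top 0.0983 c 0.5866 0.2166 r 0.0329
salt_far scene 116 top 0.0992 c 0.5871 0.2135 r 0.0337
salt_near w1 957 top 0.0938 c 0.6703 -0.0973 r 0.0323
salt_near side 290 top 0.0941 c 0.6688 -0.0973 r 0.0333
spice_far w1 1177 top 0.1077 c 0.5026 -0.0198 r 0.0228
spice_far w2 716 top 0.1072 c 0.5031 -0.0184 r 0.0227
spice_far side 273 top 0.1083 c 0.5009 -0.0205 r 0.0238
spice_far scene 171 top 0.1085 c 0.4999 -0.0193 r 0.024
spice_near w1 728 top 0.1072 c 0.5443 -0.4219 r 0.0233
spice_near side 653 top 0.1089 c 0.5423 -0.425 r 0.0227
spice_near scene 200 top 0.1079 c 0.543 -0.4212 r 0.0257
pep1 w2 765 top 0.1017 c 0.4597 0.2854 r 0.0198
pep1 side 110 top 0.1016 c 0.4582 0.2803 r 0.0197
pep2 w1 620 top 0.1016 c 0.5498 -0.2174 r 0.0199
pep2 w2 174 top 0.0964 c 0.5498 -0.2117 r 0.018
pep2 side 269 top 0.1025 c 0.5474 -0.219 r 0.0199
jam w1 1503 top 0.0862 c 0.6632 -0.2596 r 0.037
jam w2 157 top 0.085 c 0.6429 -0.2458 r 0.0196
jam side 768 top 0.0868 c 0.66 -0.2601 r 0.0375
sugar w1 995 top 0.1265 c 0.6303 0.0181 r 0.0301
sug
[... 439 characters left out ...]
, 219.9902], 8.26] zmed 0.0721
dark side 0.028 368 [[470.4161, 216.0453], [76.6448, 217.9782], 8.06] zmed 0.0327
dark side 0.004 246 [[462.1888, 200.8175], [122.7639, 259.107], 2.17] zmed 0.0091
light w1 0.066 798 [[541.6883, -216.4655], [218.1482, 74.5838], 84.04] zmed 0.0728
light w1 0.028 1484 [[542.3745, -215.8633], [205.3288, 76.585], 83.99] zmed 0.0313
light w1 0.004 3634 [[538.8937, -217.7348], [212.0123, 70.2287], 83.93] zmed 0.0076
light side 0.066 547 [[540.2051, -216.7563], [220.8634, 76.1579], 84.05] zmed 0.0726
light side 0.028 839 [[539.6917, -221.3251], [212.3981, 76.2398], 83.99] zmed 0.0322
light side 0.004 617 [[549.2632, -230.4479], [231.0178, 107.5552], 87.28] zmed 0.0087
```

```bash
python3 - <<'E'
from meas import *
for nm,x,y,h in [("salt_far",.578,.215,.094),("salt_near",.653,-.097,.094),("jam",.651,-.26,.085)]:
  for f in("w1","w2","side","scene"):
    p=W[f];q=p[(np.hypot(p[:,0]-x,p[:,1]-y)<(.027 if nm!="jam" else .034))&(p[:,2]>h-.016)&(p[:,2]<h+.008)]
    if len(q)>60: print(nm,f,len(q),np.percentile(q[:,2],97).round(4),cv2.minEnclosingCircle(q[:,:2].astype(np.float32)))
p=W["w2"]
for y0,y1 in((.12,.16),(.16,.2),(.2,.24),(.24,.28)):
  q=p[(p[:,0]>.60)&(p[:,0]<.75)&(p[:,1]>y0)&(p[:,1]<y1)&(p[:,2]>.02)]
  for z0,z1 in((.02,.08),(.08,.14),(.14,.3)):
    m=(q[:,2]>z0)&(q[:,2]<z1); print("box",y0,z0,m.sum(),q[m,0].min().round(3) if m.any() else "")
p=W["w1"];q=p[(p[:,0]>.6)&(p[:,0]<.75)&(p[:,1]<-.06)&(p[:,1]>-.15)&(abs(p[:,0]-.653)>.024)&(p[:,2]>.01)]
for a in np.arange(.66,.75,.01):
  m=abs(q[:,0]-a)<.005; print("reg",a.round(3),m.sum(),q[m,2].max().round(3) if m.any() else "")
E
```

```text
salt_far w2 639 0.0937 ((0.5753821730613708, 0.22050847113132477), 0.01937831938266754)
salt_far side 117 0.0949 ((0.5740258097648621, 0.21803320944309235), 0.020142370834946632)
salt_far scene 90 0.095 ((0.5721006989479065, 0.21570426225662231), 0.019054515287280083)
salt_near w1 721 0.0942 ((0.6586134433746338, -0.09307507425546646), 0.020116209983825684)
salt_near side 196 0.0945 ((0.6555801630020142, -0.09456954151391983), 0.019926700741052628)
jam w1 1266 0.0863 ((0.6552813649177551, -0.2589377462863922), 0.03011993318796158)
jam w2 152 0.0856 ((0.642943263053894, -0.2457592785358429), 0.019607702270150185)
jam side 648 0.087 ((0.6543834805488586, -0.26267996430397034), 0.03131655231118202)
box 0.12 0.02 460 0.6
box 0.12 0.08 531 0.615
box 0.12 0.14 4025 0.632
box 0.16 0.02 423 0.6
box 0.16 0.08 662 0.614
box 0.16 0.14 4298 0.632
box 0.2 0.02 313 0.615
box 0.2 0.08 749 0.615
box 0.2 0.14 4516 0.644
box 0.24 0.02 406 0.65
box 0.24 0.08 596 0.65
box 0.24 0.14 4954 0.643
reg 0.66 0 
reg 0.67 0 
reg 0.68 729 0.083
reg 0.69 580 0.087
reg 0.7 1074 0.106
reg 0.71 647 0.109
reg 0.72 998 0.13
reg 0.73 693 0.13
reg 0.74 578 0.13
```

```bash
python3 - <<'E'
from meas import *
p=W["w2"];q=p[(p[:,0]>.59)&(p[:,0]<.75)&(p[:,1]>.1)&(p[:,1]<.3)&(p[:,2]>.02)&(np.hypot(p[:,0]-.5745,p[:,1]-.219)>.03)]
print("box top",q[:,2].max())
k=q[q[:,0]<.632]
for a in np.arange(.1,.3,.01):
  m=abs(k[:,1]-a)<.005
  if m.any(): print(a.round(3),m.sum(),k[m,0].min().round(3),k[m,2].min().round(3),k[m,2].max().round(3))
plan((.4728,.151,.3918),89.8,(.571,.2185,.25),0)
E
```

```text
box top 0.21224641170516845
0.1 61 0.617 0.023 0.1
0.11 134 0.617 0.02 0.1
0.12 132 0.616 0.022 0.1
0.13 135 0.615 0.021 0.101
0.14 132 0.615 0.022 0.1
0.15 147 0.598 0.022 0.1
0.16 199 0.598 0.024 0.101
0.17 138 0.6 0.021 0.1
0.18 145 0.614 0.02 0.1
0.19 139 0.615 0.022 0.101
0.2 152 0.615 0.02 0.102
0.21 150 0.615 0.021 0.1
0.22 137 0.616 0.02 0.101
[0.339, 0.49, 0.709] az 0.2494
```

>>> jog_arm(commands=[0.17,0.24,0,0,0,0.03,0.34,0.49,0,0,0,0.06,0.34,0.49,0,0,0,0.09,0.34,0.49,0,0,0,0.12,0.34,0.49,0,0,0,0.15,0.34,0.49,0,0,0,0.18,0.34,0.49,0.2,0,0,0.21,0.34,0.49,0.4,0,0,0.24,0.34,0.49,0.4,0,0,0.25,0.34,0.49,0.4,0,0,0.25])

```text
clock: 4.7
tool_pos: [0.5861, 0.1274, 0.3118]
tcp_rot: [-0.04, 0.996, 0.083, -0.007]
ft_force: [-0.6, 0.4, 1.4]
opening: 0.0853
grip_force: 0.0
```

```bash
python3 - <<'E'
from station import *
from h import *
o=get_obs();state(o);print(o["joint_pos"].round(2))
c=camera("wrist");np.savez("w3.npz",**c,p=o["tool_pos"],q=o["tcp_rot"]);cv2.imwrite("pics/w3.png",c["frame"])
E
```

```text
t 4.7 p [0.5861, 0.1274, 0.3118] psi 9.54 tilt 4.7 open 0.0853
[0.17 0.49 0.66 1.75 0.08 3.14]
```

View pics/w3.png

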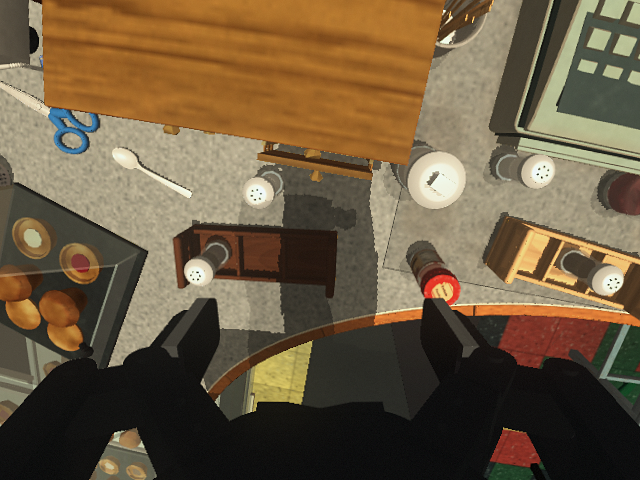

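J6 is at its limit here (ψ = j1 − j6 + 180), so I'll use ψ = 180 for the same closing line.

```bash
cat >> h.py <<'E'
def plan2(o,tgt,psi2):
    M=rot(o["tcp_rot"]).as_matrix();d=M.T@(np.array(tgt)-o["tool_pos"])/.2
    r=R.from_matrix(M.T@Rdown(psi2)).as_rotvec(degrees=True)/360
    print("shift",np.round(d,3).tolist(),"turn",np.round(r,4).tolist())
E
python3 - <<'E'
from station import *
from h import *
o=get_obs()
plan2(o,(.52,.2,.35),95)
E
```

```text
shift [-0.269, -0.433, -0.151] turn [-0.0111, -0.0089, -0.2376]
```

>>> jog_arm(commands=[-0.13,-0.2,-0.1,-0.002,-0.001,-0.03,-0.27,-0.43,-0.15,-0.003,-0.002,-0.06,-0.27,-0.43,-0.15,-0.005,-0.003,-0.09,-0.27,-0.43,-0.15,-0.006,-0.004,-0.12,-0.27,-0.43,-0.15,-0.007,-0.006,-0.15,-0.27,-0.43,-0.15,-0.009,-0.007,-0.18,-0.27,-0.43,-0.15,-0.01,-0.008,-0.21,-0.27,-0.43,-0.15,-0.0111,-0.0089,-0.2376,-0.27,-0.43,-0.15,-0.0111,-0.0089,-0.2376])

```text
clock: 5.88
tool_pos: [0.5193, 0.203, 0.3501]
tcp_rot: [0.0, 0.674, 0.739, 0.001]
ft_force: [0.0, 0.6, 0.3]
opening: 0.0852
grip_force: 0.0
```

```bash
python3 - <<'E'
from station import *
from h import *
o=get_obs();state(o)
plan2(o,(.571,.2185,.20),180)
E
```

```text
t 5.88 p [0.5193, 0.203, 0.3501] psi 95.32 tilt 0.07 open 0.0852
shift [0.053, 0.264, 0.751] turn [0.0002, 0.0, -0.2352]
```

>>> jog_arm(commands=[0.05,0.26,0,0,0,-0.03,0.05,0.26,0,0,0,-0.06,0.05,0.26,0,0,0,-0.09,0.05,0.26,0,0,0,-0.12,0.05,0.26,0,0,0,-0.15,0.05,0.26,0.1,0,0,-0.18,0.05,0.26,0.3,0,0,-0.21,0.05,0.26,0.5,0,0,-0.235,0.05,0.26,0.75,0,0,-0.235,0.05,0.26,0.75,0,0,-0.235])

```text
clock: 7.12
tool_pos: [0.5674, 0.2166, 0.1962]
tcp_rot: [-0.004, 0.003, 1.0, -0.001]
ft_force: [1.2, -0.1, 0.4]
opening: 0.0856
grip_force: 0.0
```

```bash
python3 - <<'E'
from station import *
from h import *
o=get_obs();state(o);print(o["joint_pos"].round(2))
plan2(o,(.571,.2185,.055),180)
c=camera("wrist");np.savez("w4.npz",**c,p=o["tool_pos"],q=o["tcp_rot"]);cv2.imwrite("pics/w4.png",c["frame"])
T=np.eye(4);T[:3,:3]=rot(o["tcp_rot"]).as_matrix();T[:3,3]=o["tool_pos"]
p=cloud(c,T@c["hand_eye"]).reshape(-1,3)
q=p[(np.hypot(p[:,0]-.5745,p[:,1]-.2185)<.028)&(p[:,2]>.078)&(p[:,2]<.1)]
print(len(q),q[:,2].max(),cv2.minEnclosingCircle(q[:,:2].astype(np.float32)))
E
```

```text
t 7.12 p [0.5674, 0.2166, 0.1962] psi 179.7 tilt 0.43 open 0.0856
[0.36 0.45 0.31 1.44 0.   0.37]
shift [-0.023, 0.011, 0.706] turn [-0.0003, -0.0012, -0.0008]
1509 0.0945998608821419 ((0.5760151743888855, 0.22043831646442413), 0.019509267061948776)
```

>>> jog_arm(commands=[-0.02,0.015,0.2,0,-0.001,0,-0.02,0.015,0.4,0,-0.001,0,-0.02,0.015,0.6,0,-0.001,0,-0.02,0.015,0.7,0,-0.001,0,-0.02,0.015,0.705,0,-0.001,0], gripper=0.2)

```text
clock: 7.8
tool_pos: [0.5753, 0.2211, 0.0598]
tcp_rot: [0.004, 0.002, 1.0, 0.001]
ft_force: [0.4, 0.0, 0.4]
opening: 0.0683
grip_force: 0.0
```

>>> jog_arm(commands=[0,0,0,0,0,0,0,0,0,0,0,0,0,0,0,0,0,0,0,0,0,0,0,0,0,0,0,0,0,0,0,0,0,0,0,0], gripper=1)

```text
clock: 8.55
tool_pos: [0.5735, 0.2205, 0.0581]
tcp_rot: [0.003, 0.001, 1.0, 0.0]
ft_force: [0.1, 0.0, 0.5]
opening: -0.0004
grip_force: 0.0
```

The fingers shut fully, so the salt is not between them. Taking a look.

```bash
python3 - <<'E'
from station import *
from h import *
o=get_obs();state(o);print(o["opening"],o["grip_force"])
c=camera("wrist");s=camera("side")
a=cv2.resize(s["frame"][120:280,240:440],(500,400))
cv2.imwrite("pics/m1.png",np.hstack([cv2.resize(c["frame"],(300,400))[:, :],a]))
E
```

```text
t 8.55 p [0.5735, 0.2205, 0.0581] psi 179.93 tilt 0.29 open -0.0004
-0.0004192325056559508 0.0
```

View pics/m1.png

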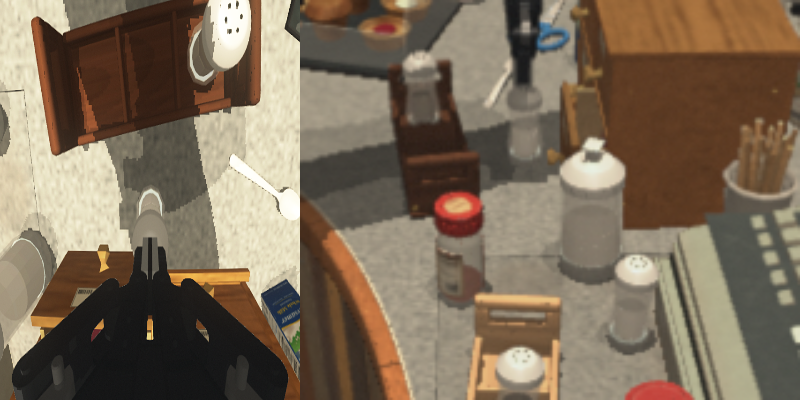

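```bash
python3 - <<'E'
from station import *
from h import *
o=get_obs()
for n in("side","scene","wrist"):
    c=camera(n)
    if n=="wrist":
        T=np.eye(4);T[:3,:3]=rot(o["tcp_rot"]).as_matrix();T[:3,3]=o["tool_pos"];T=T@c["hand_eye"]
    else: T=np.linalg.inv(c["camera_from_world"])
    p=cloud(c,T).reshape(-1,3);g=c["frame"].reshape(-1,3).astype(int).max(1)
    m=(abs(p[:,0]-.575)<.04)&(abs(p[:,1]-.22)<.04)
    for z in np.arange(.0,.2,.01):
        k=m&(abs(p[:,2]-z-.005)<.005)
        if k.sum()>3: print(n,z.round(2),k.sum(),p[k].min(0).round(3)[:2],p[k].max(0).round(3)[:2],"bright",int(np.median(g[k])))
E
```

```text
side 0.0 208 [0.536 0.18 ] [0.614 0.26 ] bright 86
side 0.01 38 [0.557 0.188] [0.614 0.218] bright 117
side 0.02 54 [0.557 0.191] [0.614 0.221] bright 132
side 0.03 47 [0.557 0.195] [0.614 0.223] bright 133
side 0.04 45 [0.559 0.199] [0.615 0.222] bright 134
side 0.05 37 [0.559 0.203] [0.615 0.222] bright 117
side 0.06 44 [0.557 0.201] [0.615 0.222] bright 126
side 0.07 44 [0.557 0.196] [0.615 0.218] bright 115
side 0.08 62 [0.556 0.186] [0.615 0.232] bright 116
side 0.09 49 [0.56  0.188] [0.615 0.226] bright 108
side 0.1 20 [0.562 0.189] [0.614 0.218] bright 60
side 0.11 25 [0.562 0.204] [0.581 0.221] bright 45
side 0.12 26 [0.562 0.203] [0.581 0.219] bright 32
side 0.13 11 [0.562 0.203] [0.581 0.213] bright 33
side 0.14 20 [0.558 0.184] [0.585 0.222] bright 36
side 0.15 14 [0.556 0.183] [0.584 0.211] bright 35
side 0.16 9 [0.554 0.202] [0.587 0.225] bright 52
side 0.17 17 [0.554 0.195] [0.587 0.223] bright 36
side 0.18 28 [0.553 0.186] [0.59  0.207] bright 31
side 0.19 46 [0.552 0.182] [0.591 0.232] bright 29
scene 0.0 29 [0.557 0.18 ] [0.615 0.259] bright 125
scene 0.01 13 [0.557 
[... 1347 characters left out ...]
165
wrist 0.07 261 [0.556 0.203] [0.572 0.24 ] bright 127
wrist 0.08 1789 [0.556 0.201] [0.584 0.24 ] bright 145
wrist 0.09 551 [0.561 0.206] [0.574 0.234] bright 152
wrist 0.1 458 [0.562 0.207] [0.567 0.234] bright 44
wrist 0.11 754 [0.562 0.207] [0.567 0.234] bright 35
wrist 0.12 821 [0.561 0.206] [0.567 0.234] bright 34
wrist 0.13 1158 [0.56 0.2 ] [0.585 0.242] bright 30
wrist 0.14 3776 [0.558 0.185] [0.586 0.255] bright 29
wrist 0.15 7756 [0.559 0.18 ] [0.583 0.26 ] bright 27
wrist 0.16 6907 [0.555 0.18 ] [0.583 0.26 ] bright 25
wrist 0.17 8770 [0.555 0.18 ] [0.582 0.26 ] bright 24
wrist 0.18 9718 [0.553 0.18 ] [0.576 0.26 ] bright 23
wrist 0.19 7241 [0.552 0.188] [0.564 0.253] bright 22
```

Depth shows the closed fingers ending at z≈0.095, above the cap, although the TCP reads 0.058. I'll raise the tool and measure where the fingertips really end.

>>> jog_arm(commands=[0,0,-0.2,0,0,0,0,0,-0.4,0,0,0,0,0,-0.4,0,0,0,0,0,-0.4,0,0,0])

```text
clock: 9.3
tool_pos: [0.573, 0.2204, 0.1375]
tcp_rot: [0.002, 0.001, 1.0, 0.0]
ft_force: [0.3, -0.1, -0.4]
opening: -0.0001
grip_force: 0.0
```

```bash
cat > tip.py <<'E'
from station import *
from h import *
o=get_obs();state(o);print(o["ft_force"].round(2))
x,y,_=o["tool_pos"]
for n in("side","scene"):
    c=camera(n);p=cloud(c,np.linalg.inv(c["camera_from_world"])).reshape(-1,3)
    m=(abs(p[:,0]-x)<.03)&(abs(p[:,1]-y)<.06)
    for z in np.arange(.09,.24,.01):
        k=m&(abs(p[:,2]-z-.005)<.005)
        if k.sum()>3: print(n,z.round(2),k.sum(),p[k].min(0).round(3)[:2],p[k].max(0).round(3)[:2])
E
python3 tip.py
```

```text
t 9.3 p [0.573, 0.2204, 0.1375] psi 179.93 tilt 0.28 open -0.0001
[ 0.31 -0.06 -0.42]
side 0.09 49 [0.559 0.202] [0.587 0.234]
side 0.17 5 [0.564 0.212] [0.577 0.217]
side 0.18 24 [0.562 0.206] [0.58  0.216]
side 0.19 31 [0.562 0.204] [0.582 0.217]
side 0.2 37 [0.561 0.204] [0.582 0.216]
side 0.21 14 [0.562 0.202] [0.582 0.213]
side 0.22 21 [0.558 0.187] [0.583 0.219]
side 0.23 24 [0.558 0.176] [0.583 0.216]
scene 0.09 28 [0.559 0.206] [0.586 0.232]
scene 0.18 28 [0.559 0.208] [0.583 0.232]
scene 0.19 36 [0.559 0.206] [0.581 0.239]
scene 0.2 33 [0.558 0.203] [0.582 0.236]
scene 0.21 32 [0.559 0.205] [0.577 0.233]
scene 0.22 59 [0.557 0.188] [0.587 0.258]
scene 0.23 81 [0.556 0.176] [0.585 0.263]
```

The actual fingertips sit about 40 mm behind the reported TCP (x and y are good). I'll correct for that: reported z ≈ 0.008 for the salt.

>>> jog_arm(commands=[0,0,0,0,0,0,0,0,0,0,0,0,0,0,0.1,0,0,0,0,0,0.25,0,0,0,0,0,0.4,0,0,0,0,0,0.55,0,0,0,0,0,0.65,0,0,0,0,0,0.65,0,0,0], gripper=0.2)

```text
clock: 10.4
tool_pos: [0.5726, 0.22, 0.0066]
tcp_rot: [0.001, 0.001, 1.0, -0.0]
ft_force: [0.4, -0.8, 0.7]
opening: 0.0686
grip_force: 0.0
```

>>> jog_arm(commands=[0,0,0,0,0,0,0,0,0,0,0,0,0,0,0,0,0,0,0,0,0,0,0,0,0,0,0,0,0,0,0,0,0,0,0,0], gripper=1)

```text
clock: 11.15
tool_pos: [0.5747, 0.2209, 0.0095]
tcp_rot: [0.004, 0.001, 1.0, 0.001]
ft_force: [-1.1, 0.1, 6.9]
opening: 0.0366
grip_force: 59.6
```

```bash
python3 - <<'E'
from station import *
from h import *
c=camera("side");s=camera("wrist")
a=cv2.resize(c["frame"][120:200,290:390],(500,400),interpolation=cv2.INTER_CUBIC)
b=cv2.resize(s["frame"][150:390,200:380],(300,400))
cv2.imwrite("pics/m2.png",np.hstack([b,a]))
E
```

View pics/m2.png

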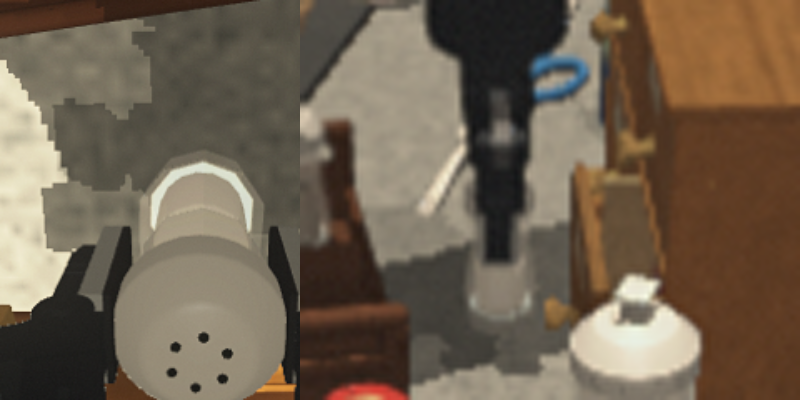

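The grip is sound: the fingers straddle the upper glass. Lifting.

>>> jog_arm(commands=[0,0,-0.05,0,0,0,0,0,-0.15,0,0,0,0,0,-0.3,0,0,0,0,0,-0.5,0,0,0,0,0,-0.7,0,0,0,0,0,-0.9,0,0,0,0,0,-0.9,0,0,0])

```text
clock: 12.12
tool_pos: [0.5744, 0.221, 0.192]
tcp_rot: [0.005, 0.001, 1.0, 0.001]
ft_force: [1.3, -0.1, -1.2]
opening: 0.0369
grip_force: 60.1
```

```bash
python3 - <<'E'
from station import *
from h import *
o=get_obs();state(o);print(o["ft_force"].round(2),o["grip_force"])
plan2(o,(.4717,.2185,.17),98.1)
E
```

```text
t 12.12 p [0.5744, 0.221, 0.192] psi 179.93 tilt 0.62 open 0.0369
[ 1.31 -0.09 -1.24] 60.12313412467982
shift [0.515, -0.013, 0.105] turn [0.0015, 0.0011, 0.2273]
```

>>> jog_arm(commands=[0.1,0,0,0,0,0.025,0.2,0,0,0,0,0.05,0.3,0,0,0,0,0.075,0.4,-0.01,0,0.001,0.001,0.1,0.515,-0.013,0,0.001,0.001,0.13,0.515,-0.013,0,0.0015,0.001,0.16,0.515,-0.013,0,0.0015,0.001,0.19,0.515,-0.013,0.05,0.0015,0.001,0.215,0.515,-0.013,0.1,0.0015,0.001,0.227,0.515,-0.013,0.1,0.0015,0.001,0.227])

```text
clock: 13.38
tool_pos: [0.4693, 0.2176, 0.1667]
tcp_rot: [-0.001, 0.654, 0.756, -0.003]
ft_force: [0.3, -1.1, -1.8]
opening: 0.037
grip_force: 60.3
```

```bash
cat > held.py <<'E'
import sys
from station import *
from h import *
o=get_obs();state(o);t=eval(sys.argv[1]);plan2(o,t[:3],t[3])
c=camera("wrist");T=np.eye(4);T[:3,:3]=rot(o["tcp_rot"]).as_matrix();T[:3,3]=o["tool_pos"]
P=cloud(c,T@c["hand_eye"]);cv2.imwrite("pics/held.png",c["frame"])
for n in("side","scene"):
    s=camera(n);p=cloud(s,np.linalg.inv(s["camera_from_world"])).reshape(-1,3)
    x,y,z=o["tool_pos"];b=s["frame"].reshape(-1,3).max(1)
    k=(abs(p[:,0]-x)<.025)&(abs(p[:,1]-y)<.025)&(p[:,2]>z-.05)&(p[:,2]<z+.1)&(p[:,2]>.11)
    q=p[k];print(n,k.sum(),"low",np.percentile(q[:,2],2).round(4) if k.any() else "","rel x/y",q[q[:,2]<z+.02].min(0).round(3),q[q[:,2]<z+.02].max(0).round(3))
E
python3 held.py "(.4717,.2185,.019,98.1)"
```

```text
t 13.38 p [0.4693, 0.2176, 0.1667] psi 98.24 tilt 0.41 open 0.037
shift [0.004, 0.018, 0.738] turn [-0.0011, 0.0003, 0.0004]
side 644 low 0.1623 rel x/y [0.45  0.193 0.157] [0.489 0.211 0.187]
scene 503 low 0.1621 rel x/y [0.449 0.193 0.158] [0.486 0.232 0.187]
```

>>> jog_arm(commands=[0.02,0.018,0.1,-0.001,0,0,0.02,0.018,0.25,-0.001,0,0,0.02,0.018,0.4,-0.001,0,0,0.02,0.018,0.55,-0.001,0,0,0.02,0.018,0.65,-0.001,0,0,0.02,0.018,0.7,-0.001,0,0,0.02,0.018,0.72,-0.001,0,0,0.02,0.018,0.73,-0.001,0,0,0.02,0.018,0.73,-0.001,0,0])

```text
clock: 14.65
tool_pos: [0.4727, 0.2223, 0.022]
tcp_rot: [0.001, 0.655, 0.756, 0.0]
ft_force: [-0.3, 0.5, -1.4]
opening: 0.0367
grip_force: 60.3
```

>>> jog_arm(commands=[0,0,0.01,0,0,0,0,0,0.015,0,0,0,0,0,0.02,0,0,0,0,0,0.02,0,0,0])

```text
clock: 15.15
tool_pos: [0.4724, 0.2221, 0.0176]
tcp_rot: [0.001, 0.655, 0.756, 0.0]
ft_force: [-0.0, -0.3, -0.7]
opening: 0.0369
grip_force: 60.4
```

>>> jog_arm(commands=[0,0,0,0,0,0,0,0,0,0,0,0,0,0,0,0,0,0,0,0,0,0,0,0], gripper=0.3)

```text
clock: 15.65
tool_pos: [0.4723, 0.2221, 0.0175]
tcp_rot: [0.001, 0.655, 0.756, -0.0]
ft_force: [1.2, -0.3, -0.1]
opening: 0.0599
grip_force: 0.0
```

>>> jog_arm(commands=[0,0,-0.1,0,0,0,0,0,-0.3,0,0,0,0,0,-0.6,0,0,0,0,0,-0.9,0,0,0,0,0,-0.9,0,0,0])

```text
clock: 16.27
tool_pos: [0.4742, 0.2233, 0.202]
tcp_rot: [0.003, 0.655, 0.756, 0.003]
ft_force: [0.5, -0.4, -0.3]
opening: 0.0599
grip_force: 0.0
```

```bash
cat > chk.py <<'E'
# positions of cap tops near the caddies from side + wrist
import sys
from station import *
from h import *
o=get_obs();state(o)
T=np.eye(4);T[:3,:3]=rot(o["tcp_rot"]).as_matrix();T[:3,3]=o["tool_pos"]
C={"wrist":camera("wrist"),"side":camera("side")}
for n,c in C.items():
    p=cloud(c,T@c["hand_eye"] if n=="wrist" else np.linalg.inv(c["camera_from_world"])).reshape(-1,3)
    for cx,cy,yaw,ys in((.4717,.2185,8.1,(-.067,0,.067)),(.5412,-.217,-6,(-.067,0,.067))):
        a=np.radians(yaw);l=(p[:,:2]-[cx,cy])@np.array([[np.cos(a),-np.sin(a)],[np.sin(a),np.cos(a)]])
        for y in ys:
            k=(abs(l[:,0])<.035)&(abs(l[:,1]-y)<.03)&(p[:,2]>.084)&(p[:,2]<.122)
            if k.sum()>30:
                g,r=cv2.minEnclosingCircle(l[k].astype(np.float32));print(n,yaw,y,"n",k.sum(),"c",np.round(g,4),"r",round(r,4),"top",p[k,2].max().round(4))
    cv2.imwrite(f"pics/chk_{n}.png",c["frame"])
if len(sys.argv)>1: t=eval(sys.argv[1]);plan2(o,t[:3],t[3])
E
python3 chk.py "(.502,-.0195,.20,90)"
```

```text
t 16.27 p [0.4742, 0.2233, 0.202] psi 98.21 tilt 0.47 open 0.0599
wrist 8.1 0 n 1563 c [0.0015 0.0022] r 0.0195 top 0.1022
wrist 8.1 0.067 n 1825 c [-0.0022  0.0677] r 0.0197 top 0.1031
side 8.1 0 n 125 c [-0.0013 -0.0021] r 0.0184 top 0.1049
side 8.1 0.067 n 112 c [-0.0051  0.0615] r 0.0193 top 0.1027
side -6 0 n 276 c [ 0.0068 -0.0016] r 0.0194 top 0.1044
shift [-1.222, -0.036, 0.009] turn [0.0013, -0.0002, 0.0228]
```

Salt 1 is seated. Next, spice_far, keeping the same ψ.

```bash
python3 - <<'E'
from station import *
from h import *
plan2(get_obs(),(.502,-.0195,.20),98.1)
E
```

```text
shift [-1.219, -0.026, -0.01] turn [0.0003, 0.0002, 0.0003]
```

>>> jog_arm(commands=[-0.25,0,0,0,0,0,-0.5,-0.01,0,0,0,0,-0.75,-0.02,0,0,0,0,-1,-0.026,0,0,0,0], gripper=0.1)

```text
clock: 16.88
tool_pos: [0.4946, 0.022, 0.1963]
tcp_rot: [0.0, 0.655, 0.756, -0.001]
ft_force: [1.3, 0.3, 0.5]
opening: 0.0768
grip_force: 0.0
```

>>> jog_arm(commands=[-0.15,0,0,0,0,0,-0.22,0,0,0,0,0,-0.22,0,0,0,0,0,-0.22,0,0,0,0,0])

```text
clock: 17.38
tool_pos: [0.5015, -0.0189, 0.1976]
tcp_rot: [0.001, 0.654, 0.756, -0.0]
ft_force: [-0.4, 0.7, -0.9]
opening: 0.0769
grip_force: 0.0
```

```bash
cat > near.py <<'E'
import sys
from station import *
from h import *
o=get_obs();state(o);x,y,h=eval(sys.argv[1])
T=np.eye(4);T[:3,:3]=rot(o["tcp_rot"]).as_matrix();T[:3,3]=o["tool_pos"]
for n in("wrist","side"):
    c=camera(n);p=cloud(c,T@c["hand_eye"] if n=="wrist" else np.linalg.inv(c["camera_from_world"])).reshape(-1,3)
    q=p[(np.hypot(p[:,0]-x,p[:,1]-y)<.03)&(p[:,2]>h-.016)&(p[:,2]<h+.008)]
    if len(q)>30: print(n,len(q),q[:,2].max(),cv2.minEnclosingCircle(q[:,:2].astype(np.float32)))
t=eval(sys.argv[2]);plan2(o,t[:3],t[3])
E
python3 near.py "(.502,-.0195,.106)" "(.502,-.0195,.018,98.1)"
```

```text
t 17.38 p [0.5015, -0.0189, 0.1976] psi 98.26 tilt 0.08 open 0.0769
wrist 2340 0.10837537644706385 ((0.502621591091156, -0.01789267174899578), 0.022776130586862564)
side 276 0.10939065231941547 ((0.501065731048584, -0.018915580585598946), 0.024912478402256966)
shift [-0.002, 0.001, 0.898] turn [0.0001, 0.0002, 0.0005]
```

>>> jog_arm(commands=[0,0,0.2,0,0,0,0,0,0.4,0,0,0,0,0,0.6,0,0,0,0,0,0.8,0,0,0,0,0,0.9,0,0,0,0,0,0.9,0,0,0])

```text
clock: 18.23
tool_pos: [0.5008, -0.0194, 0.0168]
tcp_rot: [0.0, 0.654, 0.756, -0.001]
ft_force: [0.6, -0.9, 0.5]
opening: 0.0771
grip_force: 0.0
```

>>> jog_arm(commands=[0,0,0,0,0,0,0,0,0,0,0,0,0,0,0,0,0,0,0,0,0,0,0,0,0,0,0,0,0,0], gripper=1)

```text
clock: 18.85
tool_pos: [0.503, -0.02, 0.0193]
tcp_rot: [0.002, 0.655, 0.756, 0.001]
ft_force: [-1.1, 0.7, 9.3]
opening: 0.0437
grip_force: 59.8
```

>>> jog_arm(commands=[0,0,-0.1,0,0,0,0,0,-0.3,0,0,0,0,0,-0.5,0,0,0,0,0,-0.7,0,0,0,0,0,-0.9,0,0,0,0,0,-0.9,0,0,0])

```text
clock: 19.6
tool_pos: [0.5035, -0.0199, 0.2013]
tcp_rot: [0.003, 0.655, 0.756, 0.002]
ft_force: [0.6, -0.5, -2.2]
opening: 0.043
grip_force: 61.3
```

```bash
python3 - <<'E'
from station import *
from h import *
o=get_obs();state(o);plan2(o,(.4811,.1522,.17),98.1)
E
```

```text
t 19.6 p [0.5035, -0.0199, 0.2013] psi 98.21 tilt 0.42 open 0.043
shift [0.868, 0.011, 0.154] turn [0.0011, 0.0004, 0.0003]
```

>>> jog_arm(commands=[0.15,0,0,0.001,0,0,0.3,0,0,0.001,0,0,0.45,0,0,0.001,0,0,0.6,0.01,0,0.001,0,0,0.75,0.01,0,0.001,0,0,0.87,0.011,0.05,0.001,0,0,0.87,0.011,0.15,0.001,0,0,0.87,0.011,0.15,0.001,0,0])

```text
clock: 20.6
tool_pos: [0.4779, 0.1524, 0.1661]
tcp_rot: [-0.002, 0.654, 0.756, -0.004]
ft_force: [-0.4, 0.5, -1.6]
opening: 0.043
grip_force: 61.3
```

```bash
python3 held.py "(.4811,.1522,.0315,98.1)"
```

```text
t 20.6 p [0.4779, 0.1524, 0.1661] psi 98.24 tilt 0.47 open 0.043
shift [-0.002, 0.021, 0.673] turn [-0.0013, 0.0003, 0.0004]
side 867 low 0.1541 rel x/y [0.454 0.128 0.15 ] [0.499 0.154 0.186]
scene 596 low 0.1538 rel x/y [0.455 0.129 0.15 ] [0.494 0.17  0.186]
```

>>> jog_arm(commands=[0,0.021,0.1,-0.001,0,0,0,0.021,0.25,-0.001,0,0,0,0.021,0.4,-0.001,0,0,0,0.021,0.52,-0.001,0,0,0,0.021,0.6,-0.001,0,0,0,0.021,0.65,-0.001,0,0,0,0.021,0.67,-0.001,0,0,0,0.021,0.67,-0.001,0,0])

```text
clock: 21.75
tool_pos: [0.4829, 0.1529, 0.0339]
tcp_rot: [0.001, 0.655, 0.756, 0.0]
ft_force: [0.2, -0.2, -0.6]
opening: 0.0432
grip_force: 61.3
```

>>> jog_arm(commands=[0,0,0.01,0,0,0,0,0,0.015,0,0,0,0,0,0.015,0,0,0])

```text
clock: 22.12
tool_pos: [0.4827, 0.1529, 0.0307]
tcp_rot: [0.001, 0.655, 0.756, -0.0]
ft_force: [0.1, -0.3, -1.4]
opening: 0.0429
grip_force: 61.3
```

>>> jog_arm(commands=[0,0,0.01,0,0,0,0,0,0.015,0,0,0,0,0,0.015,0,0,0])

```text
clock: 22.5
tool_pos: [0.4826, 0.1529, 0.0275]
tcp_rot: [0.001, 0.655, 0.756, -0.0]
ft_force: [0.3, 0.5, -0.9]
opening: 0.0432
grip_force: 61.3
```

>>> jog_arm(commands=[0,0,0,0,0,0,0,0,0,0,0,0,0,0,0,0,0,0,0,0,0,0,0,0], gripper=0.25)

```text
clock: 23.0
tool_pos: [0.4827, 0.1529, 0.0276]
tcp_rot: [0.001, 0.655, 0.756, -0.0]
ft_force: [0.1, 0.1, 0.5]
opening: 0.0643
grip_force: 0.0
```

>>> jog_arm(commands=[0,0,-0.1,0,0,0,0,0,-0.3,0,0,0,0,0,-0.6,0,0,0,0,0,-0.9,0,0,0,0,0,-0.95,0,0,0,0,0,-0.95,0,0,0])

```text
clock: 23.75
tool_pos: [0.4827, 0.1532, 0.2176]
tcp_rot: [0.001, 0.655, 0.756, 0.0]
ft_force: [-1.2, -0.8, -1.1]
opening: 0.064
grip_force: 0.0
```

```bash
python3 chk.py "(.6565,-.094,.25,175)"
```

```text
t 23.75 p [0.4827, 0.1532, 0.2176] psi 98.21 tilt 0.14 open 0.064
wrist 8.1 -0.067 n 2238 c [ 0.0016 -0.0648] r 0.0228 top 0.1167
wrist 8.1 0 n 1680 c [0.001  0.0025] r 0.0197 top 0.1029
wrist 8.1 0.067 n 1955 c [-0.0024  0.0676] r 0.0199 top 0.1037
side 8.1 -0.067 n 288 c [ 0.0001 -0.0664] r 0.0245 top 0.118
side 8.1 0 n 75 c [-0.0013 -0.0021] r 0.0191 top 0.1048
side 8.1 0.067 n 108 c [-0.0046  0.063 ] r 0.0195 top 0.1027
side -6 0 n 276 c [ 0.007  -0.0011] r 0.0199 top 0.1035
shift [-1.348, 0.684, -0.159] turn [0.0001, 0.0004, -0.2133]
```

Both dark-caddy wells are filled correctly. Now salt_near.

>>> jog_arm(commands=[-0.15,0.1,-0.1,0,0,-0.025,-0.3,0.2,-0.16,0,0,-0.05,-0.45,0.3,-0.16,0,0,-0.075,-0.6,0.4,-0.16,0,0,-0.1,-0.75,0.5,-0.16,0,0,-0.125,-0.9,0.6,-0.16,0,0,-0.15,-1,0.68,-0.16,0,0,-0.18,-1,0.68,-0.16,0,0,-0.21,-1,0.68,-0.16,0,0,-0.213,-1,0.68,-0.16,0,0,-0.213], gripper=0.2)

```text
clock: 25.1
tool_pos: [0.6451, -0.0251, 0.2494]
tcp_rot: [0.0, 0.046, 0.999, -0.001]
ft_force: [-0.7, -0.4, -0.4]
opening: 0.0683
grip_force: 0.0
```

```bash
python3 near.py "(.657,-.094,.094)" "(.6565,-.094,.20,175)"
```

```text
t 25.1 p [0.6451, -0.0251, 0.2494] psi 174.7 tilt 0.08 open 0.0683
wrist 1107 0.09592091558891347 ((0.6613516807556152, -0.09097509831190109), 0.02256910875439644)
side 207 0.09466549753659403 ((0.6616822481155396, -0.09228780120611191), 0.024852802976965904)
shift [-0.088, -0.338, 0.247] turn [-0.0002, 0.0001, -0.0008]
```

>>> jog_arm(commands=[-0.05,-0.2,0,0,0,0,-0.085,-0.335,0.1,0,0,0,-0.085,-0.335,0.25,0,0,0,-0.085,-0.335,0.25,0,0,0])

```text
clock: 25.7
tool_pos: [0.6551, -0.0935, 0.1984]
tcp_rot: [-0.001, 0.045, 0.999, -0.0]
ft_force: [-0.8, 0.5, 0.5]
opening: 0.068
grip_force: 0.0
```

```bash
python3 near.py "(.652,-.094,.094)" "(.656,-.093,.0085,175)"; python3 - <<'E'
import cv2
from station import *
cv2.imwrite("pics/w5.png",camera("wrist")["frame"])
E
```

```text
t 25.7 p [0.6551, -0.0935, 0.1984] psi 174.79 tilt 0.14 open 0.068
wrist 1505 0.09535786273411839 ((0.6589492559432983, -0.09344431012868881), 0.0196605883538723)
side 202 0.09584964714404531 ((0.6577981114387512, -0.09583732485771179), 0.020730294287204742)
shift [-0.006, 0.004, 0.95] turn [-0.0002, -0.0004, -0.0006]
```

View pics/w5.png

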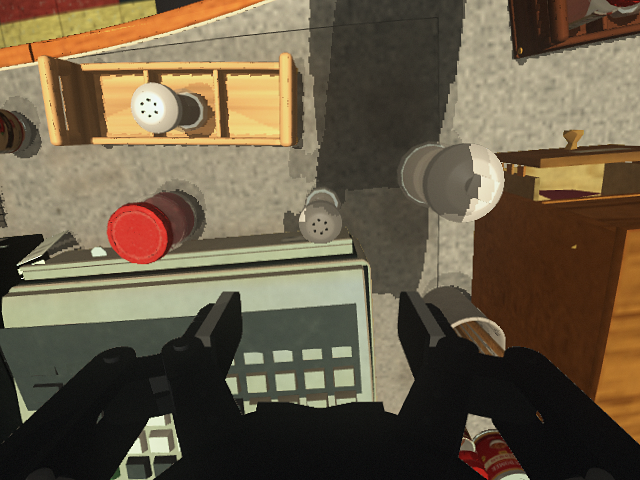

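Salt at (320,222) stands right in front of the register's edge with free space to both sides; descending.

>>> jog_arm(commands=[-0.005,0,0.2,0,0,0,-0.005,0,0.4,0,0,0,-0.005,0,0.6,0,0,0,-0.005,0,0.75,0,0,0,-0.005,0,0.87,0,0,0,-0.005,0,0.945,0,0,0,-0.005,0,0.945,0,0,0])

```text
clock: 26.72
tool_pos: [0.6579, -0.0938, 0.0112]
tcp_rot: [0.001, 0.044, 0.999, -0.001]
ft_force: [0.3, 0.7, -0.2]
opening: 0.0679
grip_force: 0.0
```

>>> jog_arm(commands=[0,0,0,0,0,0,0,0,0,0,0,0,0,0,0,0,0,0,0,0,0,0,0,0,0,0,0,0,0,0], gripper=1)

```text
clock: 27.35
tool_pos: [0.6588, -0.0939, 0.0127]
tcp_rot: [0.002, 0.045, 0.999, -0.001]
ft_force: [-0.0, 1.7, 6.2]
opening: 0.0368
grip_force: 59.4
```

>>> jog_arm(commands=[0,0,-0.1,0,0,0,0,0,-0.3,0,0,0,0,0,-0.5,0,0,0,0,0,-0.7,0,0,0,0,0,-0.85,0,0,0,0,0,-0.85,0,0,0])

```text
clock: 28.1
tool_pos: [0.659, -0.0939, 0.1842]
tcp_rot: [0.003, 0.045, 0.999, -0.001]
ft_force: [1.6, -0.3, -2.4]
opening: 0.0367
grip_force: 60.0
```

```bash
python3 - <<'E'
from station import *
from h import *
o=get_obs();state(o);plan2(o,(.5482,-.1504,.17),84)
E
```

```text
t 28.1 p [0.659, -0.0939, 0.1842] psi 174.89 tilt 0.38 open 0.0367
shift [0.527, -0.33, 0.068] turn [0.0006, 0.001, 0.2525]
```

>>> jog_arm(commands=[0.1,-0.05,0,0,0,0.028,0.2,-0.12,0,0,0,0.056,0.3,-0.2,0,0,0,0.084,0.4,-0.27,0,0,0,0.112,0.5,-0.33,0,0,0,0.14,0.53,-0.33,0,0,0,0.168,0.53,-0.33,0,0,0,0.196,0.53,-0.33,0.03,0,0.001,0.224,0.53,-0.33,0.07,0,0.001,0.2525,0.53,-0.33,0.07,0,0.001,0.2525])

```text
clock: 29.35
tool_pos: [0.5453, -0.1499, 0.1659]
tcp_rot: [-0.003, 0.743, 0.669, -0.0]
ft_force: [0.8, -0.8, -1.7]
opening: 0.0372
grip_force: 60.1
```

```bash
python3 held.py "(.5482,-.1504,.026,84)"
```

```text
t 29.35 p [0.5453, -0.1499, 0.1659] psi 84.04 tilt 0.3 open 0.0372
shift [-0.003, 0.018, 0.7] turn [-0.0007, -0.0005, 0.0001]
side 1043 low 0.1593 rel x/y [ 0.526 -0.17   0.154] [ 0.566 -0.148  0.186]
scene 579 low 0.158 rel x/y [ 0.525 -0.167  0.153] [ 0.558 -0.13   0.186]
```

>>> jog_arm(commands=[0,0.015,0.1,0,0,0,0,0.015,0.25,0,0,0,0,0.015,0.4,0,0,0,0,0.015,0.52,0,0,0,0,0.015,0.62,0,0,0,0,0.015,0.68,0,0,0,0,0.015,0.705,0,0,0,0,0.015,0.705,0,0,0,0,0.015,0.715,0,0,0,0,0.015,0.715,0,0,0])

```text
clock: 30.75
tool_pos: [0.549, -0.15, 0.0244]
tcp_rot: [-0.002, 0.743, 0.669, 0.0]
ft_force: [-0.2, -0.2, -1.6]
opening: 0.0372
grip_force: 60.1
```

>>> jog_arm(commands=[0,0,0.01,0,0,0,0,0,0.017,0,0,0,0,0,0.017,0,0,0])

```text
clock: 31.12
tool_pos: [0.5488, -0.15, 0.0207]
tcp_rot: [-0.002, 0.743, 0.669, 0.0]
ft_force: [-0.5, -0.2, 0.1]
opening: 0.0369
grip_force: 60.2
```

Near contact; releasing and retreating.

>>> jog_arm(commands=[0,0,0,0,0,0,0,0,0,0,0,0,0,0,0,0,0,0,0,0,0,0,0,0], gripper=0.3)

```text
clock: 31.62
tool_pos: [0.5488, -0.15, 0.0207]
tcp_rot: [-0.002, 0.743, 0.669, 0.0]
ft_force: [-0.1, 0.8, -0.4]
opening: 0.0599
grip_force: 0.0
```

>>> jog_arm(commands=[0,0,-0.1,0,0,0,0,0,-0.3,0,0,0,0,0,-0.6,0,0,0,0,0,-0.9,0,0,0,0,0,-0.95,0,0,0,0,0,-0.95,0,0,0])

```text
clock: 32.38
tool_pos: [0.5495, -0.1506, 0.2109]
tcp_rot: [-0.001, 0.743, 0.669, 0.0]
ft_force: [0.4, -0.1, -1.4]
opening: 0.0602
grip_force: 0.0
```

```bash
python3 chk.py "(.5435,-.423,.20,84)"
```

```text
t 32.38 p [0.5495, -0.1506, 0.2109] psi 83.99 tilt 0.17 open 0.0602
wrist -6 0 n 1307 c [0.0087 0.0001] r 0.0198 top 0.1024
wrist -6 0.067 n 1503 c [0.0044 0.0733] r 0.0196 top 0.1032
side 8.1 -0.067 n 274 c [-0.0005 -0.0666] r 0.0233 top 0.1177
side 8.1 0 n 48 c [-0.004  -0.0027] r 0.0181 top 0.1037
side 8.1 0.067 n 75 c [-0.008   0.0602] r 0.0166 top 0.1031
side -6 0 n 273 c [ 0.0068 -0.001 ] r 0.0199 top 0.1033
side -6 0.067 n 236 c [0.0034 0.0722] r 0.0204 top 0.1033
shift [-1.358, 0.113, 0.051] turn [-0.0002, -0.0004, -0.0]
```

>>> jog_arm(commands=[-0.25,0.02,0,0,0,0,-0.5,0.05,0,0,0,0,-0.75,0.08,0,0,0,0,-1,0.11,0,0,0,0], gripper=0.1)

```text
clock: 32.98
tool_pos: [0.5494, -0.3529, 0.2084]
tcp_rot: [-0.003, 0.743, 0.669, -0.0]
ft_force: [0.9, -0.0, 0.0]
opening: 0.0769
grip_force: 0.0
```

>>> jog_arm(commands=[-0.25,0,0,0,0,0,-0.36,0,0.05,0,0,0,-0.36,0,0.05,0,0,0,-0.36,0,0.05,0,0,0])

```text
clock: 33.48
tool_pos: [0.5428, -0.4221, 0.1995]
tcp_rot: [-0.002, 0.743, 0.669, 0.0]
ft_force: [-0.2, -0.4, 1.1]
opening: 0.0766
grip_force: 0.0
```

```bash
python3 near.py "(.5435,-.423,.106)" "(.5435,-.423,.018,84)"
```

```text
t 33.48 p [0.5428, -0.4221, 0.1995] psi 84.04 tilt 0.27 open 0.0766
wrist 2322 0.10813758281527897 ((0.5443363189697266, -0.423250675201416), 0.022850196808576584)
side 660 0.11009682438071411 ((0.5428237915039062, -0.42480185627937317), 0.022893212735652924)
shift [-0.007, 0.007, 0.907] turn [-0.0005, -0.0006, 0.0001]
```

>>> jog_arm(commands=[-0.007,0.005,0.2,0,0,0,-0.007,0.005,0.4,0,0,0,-0.007,0.005,0.6,0,0,0,-0.007,0.005,0.8,0,0,0,-0.007,0.005,0.9,0,0,0,-0.007,0.005,0.9,0,0,0])

```text
clock: 34.33
tool_pos: [0.5426, -0.4227, 0.019]
tcp_rot: [-0.003, 0.743, 0.669, 0.0]
ft_force: [-0.5, -0.0, 0.7]
opening: 0.0765
grip_force: 0.0
```

>>> jog_arm(commands=[0,0,0,0,0,0,0,0,0,0,0,0,0,0,0,0,0,0,0,0,0,0,0,0,0,0,0,0,0,0], gripper=1)

```text
clock: 34.95
tool_pos: [0.5439, -0.4247, 0.0217]
tcp_rot: [-0.001, 0.743, 0.669, 0.0]
ft_force: [-0.8, 1.4, 7.5]
opening: 0.0429
grip_force: 60.4
```

>>> jog_arm(commands=[0,0,-0.1,0,0,0,0,0,-0.3,0,0,0,0,0,-0.5,0,0,0,0,0,-0.7,0,0,0,0,0,-0.85,0,0,0,0,0,-0.85,0,0,0])

```text
clock: 35.7
tool_pos: [0.5446, -0.4256, 0.1932]
tcp_rot: [0.001, 0.743, 0.669, 0.001]
ft_force: [0.0, -0.3, -2.8]
opening: 0.0432
grip_force: 61.1
```

```bash
python3 - <<'E'
from station import *
from h import *
o=get_obs();state(o);plan2(o,(.5342,-.2836,.17),84)
E
```

```text
t 35.7 p [0.5446, -0.4256, 0.1932] psi 84.0 tilt 0.12 open 0.0432
shift [0.701, -0.126, 0.116] turn [0.0003, 0.0, -0.0]
```

>>> jog_arm(commands=[0.15,-0.03,0,0,0,0,0.3,-0.06,0,0,0,0,0.45,-0.09,0,0,0,0,0.6,-0.12,0,0,0,0,0.7,-0.126,0.05,0,0,0,0.7,-0.126,0.116,0,0,0,0.7,-0.126,0.116,0,0,0,0.7,-0.126,0.116,0,0,0])

```text
clock: 36.7
tool_pos: [0.5329, -0.2835, 0.1671]
tcp_rot: [-0.002, 0.743, 0.669, 0.0]
ft_force: [0.4, -0.2, -0.2]
opening: 0.0431
grip_force: 61.2
```

```bash
python3 held.py "(.5342,-.2836,.034,84)"
```

```text
t 36.7 p [0.5329, -0.2835, 0.1671] psi 83.95 tilt 0.21 open 0.0431
shift [-0.002, 0.008, 0.665] turn [-0.0004, -0.0004, -0.0001]
side 1692 low 0.1517 rel x/y [ 0.509 -0.306  0.148] [ 0.554 -0.284  0.187]
scene 755 low 0.1505 rel x/y [ 0.508 -0.304  0.147] [ 0.544 -0.262  0.187]
```

>>> jog_arm(commands=[0,0.012,0.1,0,0,0,0,0.012,0.25,0,0,0,0,0.012,0.4,0,0,0,0,0.012,0.52,0,0,0,0,0.012,0.61,0,0,0,0,0.012,0.66,0,0,0,0,0.012,0.67,0,0,0,0,0.012,0.675,0,0,0,0,0.012,0.68,0,0,0,0,0.012,0.68,0,0,0])

```text
clock: 38.1
tool_pos: [0.5353, -0.2828, 0.0315]
tcp_rot: [-0.002, 0.743, 0.669, 0.0]
ft_force: [0.5, -0.0, -0.1]
opening: 0.0435
grip_force: 61.2
```

>>> jog_arm(commands=[0,0,0.008,0,0,0,0,0,0.014,0,0,0,0,0,0.014,0,0,0])

```text
clock: 38.48
tool_pos: [0.5354, -0.2829, 0.0297]
tcp_rot: [-0.001, 0.743, 0.669, 0.0]
ft_force: [-5.5, 2.2, 16.9]
opening: 0.0434
grip_force: 62.5
```

Contact (17 N); releasing.

>>> jog_arm(commands=[0,0,-0.003,0,0,0,0,0,-0.003,0,0,0])

```text
clock: 38.72
tool_pos: [0.5353, -0.2828, 0.0297]
tcp_rot: [-0.001, 0.743, 0.669, 0.0]
ft_force: [-2.8, 2.2, 10.0]
opening: 0.043
grip_force: 61.7
```

>>> jog_arm(commands=[0,0,0,0,0,0,0,0,0,0,0,0,0,0,0,0,0,0,0,0,0,0,0,0], gripper=0.25)

```text
clock: 39.22
tool_pos: [0.535, -0.2827, 0.0289]
tcp_rot: [-0.002, 0.743, 0.669, 0.0]
ft_force: [0.4, 0.2, 0.1]
opening: 0.0637
grip_force: 0.0
```

>>> jog_arm(commands=[0,0,-0.1,0,0,0,0,0,-0.3,0,0,0,0,0,-0.6,0,0,0,0,0,-0.9,0,0,0,0,0,-1,0,0,0,0,0,-1,0,0,0])

```text
clock: 39.98
tool_pos: [0.5363, -0.2837, 0.2303]
tcp_rot: [-0.0, 0.743, 0.669, 0.001]
ft_force: [0.2, -0.4, -1.4]
opening: 0.0643
grip_force: 0.0
```

>>> jog_arm(commands=[-0.2,0,-0.2,0,0,0,-0.4,0,-0.4,0,0,0,-0.6,0,-0.6,0,0,0,-0.6,0,-0.6,0,0,0])

```text
clock: 40.48
tool_pos: [0.519, -0.3992, 0.34]
tcp_rot: [0.002, 0.743, 0.669, 0.001]
ft_force: [0.0, -0.9, 0.6]
opening: 0.0639
grip_force: 0.0
```

```bash
python3 chk.py; python3 - <<'E'
import cv2
cv2.imwrite("pics/fin.png",cv2.resize(cv2.imread("pics/chk_side.png")[120:400,240:440],(428,600)))
E
```

```text
t 40.48 p [0.519, -0.3992, 0.34] psi 84.0 tilt 0.27 open 0.0639
wrist -6 -0.067 n 1388 c [ 0.001  -0.0666] r 0.0231 top 0.1167
wrist -6 0 n 1095 c [ 0.0086 -0.0001] r 0.0199 top 0.1033
side 8.1 -0.067 n 287 c [-0.0009 -0.0654] r 0.0255 top 0.1187
side 8.1 0 n 71 c [-0.001  -0.0002] r 0.0191 top 0.1041
side -6 -0.067 n 601 c [-0.0007 -0.0653] r 0.0244 top 0.1177
side -6 0 n 261 c [ 0.0068 -0.0012] r 0.02 top 0.1034
side -6 0.067 n 236 c [0.0035 0.0715] r 0.0201 top 0.1036
```

View pics/fin.png

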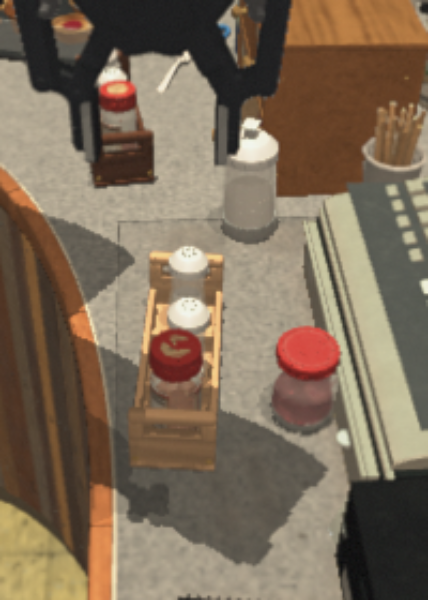

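View pics/chk_wrist.png

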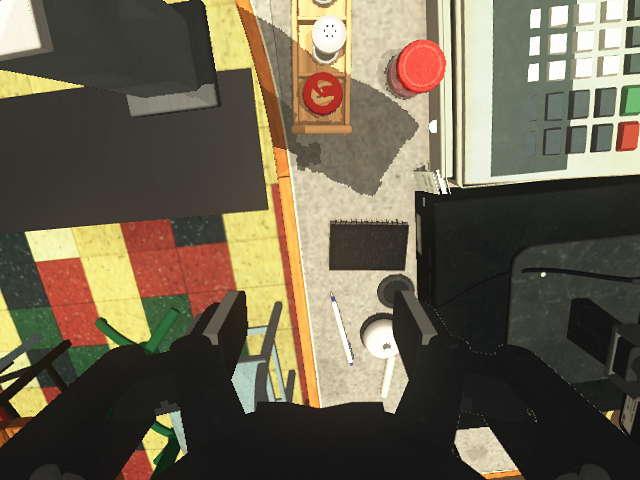

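The light caddy holds spice (322,93), pepper (328,35) and salt in a row, all upright; the dark caddy is filled too, and the jam and sugar stand where they were. Handing in.

```bash
python3 -c "
from station import *
print(close_job())"
```

```text
the job is handed in; nothing more can be done
None
```

I handed the job in at about 40 s on the clock: by the last camera checks each caddy holds one salt shaker and one spice jar upright and released in its wells, with the peppers, jam, sugar and caddies left in place, but the hand-in returned no verdict.

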